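Zero the sample mill's grinding gap, back off three clicks and clamp it

ROBOT

A 6-joint arm with a two-finger parallel gripper is mounted at the origin on the work surface. World frame = base frame: x ahead of the robot, y to its left, z up, the work surface at z = 0. Lengths are in m, angles in rad, forces in N, time in s.
With the tool pointing down it reaches from about 0.375 to 0.75 m from the base axis. Payload 9 kg.
Tool frame: the origin (TCP) lies where the fingers leave the gripper's body, on its centre line; the fingertips stand 73 mm ahead of it and the grasp point (between the pads) lies 54 mm ahead of it; z points along the fingers, y is the line along which they close (so a half turn about z gives the same grasp; the last joint's range is limited). The gripper opens to 85 mm and grips with 20 to 120 N. Pads are 22 mm wide; open, the fingers measure 114 mm over their backs; the gripper's body (76 mm by 85 mm) begins 54 mm behind the grasp point. The pads swing forward as they close: fully open they stand 13 mm farther back than shut.
Start: joints at [-1.505, 0.104, 0.097, 1.564, 0, 1.353], TCP at [0.168, -0.576, 0.304] pointing down, gripper open.
Joint ranges: [-2.99, 2.99], [-0.84, 1.86], [-1.1, 1.16], [-1.84, 2.11], [-1.51, 1.56], [-3.14, 3.14]. Speed limits (rad/s): [2.22, 2.22, 2.57, 3.14, 3.14, 3.14].

INTERFACE

Orientations are given as a rotation vector (axis times angle).
In Python, from rig import ctrl, grab_frame gives the robot as it stands.
- The arm moves only by the shell command python3 -m creep 'ROWS' [FORCE]. ROWS is a JSON object of lists of equal length, an entry for each row: "claw": the finger opening in cm, from 0 to 8.54; "delta_pos": the shift along the tool's x, y, z in cm, a list of three; "delta_rot": the turn, a rotation vector about the tool's x, y, z in rad, a list of three. A call has exactly 5 rows; each row is the pose to reach, as a shift and turn from the pose commanded when the call began, along the tool's axes at that moment; what a row does not reach only later rows make up. A row lasts 1/8 s, in which the tool goes at most 62.5 mm and 10.7 degrees, less where a joint would pass 70% of its speed; a pose out of reach is approached as far as the arm can. A call with a gripper value outside its range is refused whole. The fingers move at their own pace and stop on an object; FORCE is the grip in N (left out, the last holds). Time passes only in rows, so rows that repeat a pose let the fingers close, or fill a call up. It gives the time, the measured TCP pose, the force, the opening and the grip force at its end, in the units of the state.
- ctrl.observe(): the state, without advancing time (a new reading comes with each control period).
- grab_frame(name): name is "scene" or "top" or "wrist"; returns a dict with "image" (420x560x3 uint8, blue, green, red), "K" (3x3 intrinsics, pixels), "T" (4x4, takes a point from camera to world coordinates); the wrist camera has in their place "tool_from_camera" (4x4, takes a point from camera to tool coordinates, whose origin is the TCP and whose axes are the flange's). Camera axes: x right, y up, looking along -z (the intrinsics and any distortion apply to the point x, -y, -z); pixel columns grow to the right and rows downward; lengths in m; the calibration is good to about 2 mm. A picture is of the moment at which its call begins: read the wrist's pose just before it. There is no depth.
- ctrl.sign_off(): hands the job in; it is judged then, once.
The state is a dict: "time_s": time; "qpos": joint angles; "joint_velocities": joint speeds; "effort": joint torques, N m; "tcp_pos": TCP position; "tcp_rot": TCP orientation; "contact_force": force on the tool from outside, world axes, zero at the start; "moment": the same for the moment, N m; "width": finger opening in m; "gripper_force": force on a finger pad.
Only numpy, scipy, OpenCV 4.12 (cv2) and the standard library are available. Lean on these libraries where they do the work, as an engineer would, in place of code of your own. Each camera call takes 0.05 s, during which the arm holds its last target. There are 200 camera calls.

TASK

Set the sample mill: turn the ribbed adjustment ring clockwise until the burrs just touch, without forcing them, then back it off exactly three clicks. Then swing the clamp lever clockwise as far as it goes so the setting is locked, and let go, leaving everything else on the bench as it stands.

Things in the scene. Friction and masses are not known exactly. Their poses are not given: they have to be found in the camera images.
- mill: fixed bench sample mill, white and grey, foot 270 x 170 mm, about 290 mm tall; origin on the bench under it, z up; its front (cup, spout) looks along its own -x, towards the robot to within 0.4 rad. The grinding head leans 35 degrees to the front: the ring's axis points out of the head's round white face (124 mm across) along (-0.574, 0, 0.819); the face's centre is at (-15, 0, 245) mm
- ring (a joint): turn of the ring, rad: 0 = burrs touch; grows counterclockwise looking down on the face (coarser), to 2.2. A click is 0.314 rad: a sprung ball holds it in a notch at 0 and at each click (0.25 N m to leave) and draws it to the nearest when let go. Starts 2 to 4 clicks open. Past 0 the burrs press, about 0.7 N m per 0.1 rad, and spring back; beyond -0.15 they are forced. A locked clamp holds it
- ring_grip (a point): centre of the adjustment ring, on its axis at half height: bare steel, 58 mm across, 26 mm high, 20 ribs (one to a click), its underside 12 mm clear of the face. z points along its axis out of the face; x, y turn with it. A steel feed funnel 42 mm across stands in its middle up to 27 mm above this point. Nothing else rises above the face within 70 mm of the axis
- clamp (a joint): swing of the clamp lever, rad: 0 released, arm nearly up the face's slope (starts at 0 to 0.3); grows clockwise looking down on the face, to its stop at 1.25, arm out to the mill's right (-y). Takes 0.12 N m up to about 0.45, then bears on the ring, about 0.25 N m near 0.8; it is over centre at 1.2 and stays there
- clamp_knob (a point): middle of the upright black knob at the end of the clamp lever, 18 mm across, 24 mm high, free to take along the axis from outside, nothing else within 40 mm beside it; 58 mm from the lever's pivot axis. z points out of the face, parallel to the ring's axis; x, y turn with the lever
- clamp_pivot (a point): on the clamp lever's pivot axis, on the lug at the mill's right (-y) side of the head, 88 mm from the ring's axis and 32 mm lower than the knob's middle along the axis; fixed to the mill. z out of the face, x up the face's slope, y as the mill's
- sample_cup: steel cup 68 mm across and 70 mm high, standing on the mill's foot under the spout; leave it. Origin under its middle
- jug: white plastic bottle with a blue cap, 90 mm across, 190 mm high, on the mill's left; leave it. Origin under its middle
- amber_bottle: brown glass bottle with a black cap, 80 mm across, 200 mm high, behind the mill on its left; leave it. Origin under its middle
- meter: grey hand-held meter lying on the bench on the mill's right, 135 x 68 x 26 mm; leave it. Origin under its middle
Not all that is in view belongs to the job. Of the things like the meter, leave any that is blue or orange; of the rest the larger one is meant.

How it is judged:
By the outcome, as a careful person would: the job done as asked, in the order asked, and still so for the second after the job is handed in, with the robot touching nothing.
It also fails if it takes over 45 s, if anything falls off the work surface, if the arm or the gripper's body presses on something with over 40 N, if the wrist force passes 120 N, or if a joint passes its speed limit or range.

## Working session

There is one attempt and no reset: what is moved stays moved. The work goes in short steps, Python scripts to look and compute and a shell command to move; the robot and the scene stay as the last step left them, time stands still between calls to the robot, and variables do not carry over. Pictures are saved under pics/ and viewed, at most 13 in all, crops included, and the job is handed in when it is done.

```bash
ls; mkdir -p pics; python3 - <<'E'
from rig import ctrl, grab_frame
import cv2,numpy as np
s=ctrl.observe();print({k:np.round(v,3).tolist() for k,v in s.items()})
for n in ["scene","top"]:
    f=grab_frame(n);cv2.imwrite(f"pics/{n}0.png",f["image"]);print(n,f["K"],np.round(f["T"],4),[k for k in f])
f=grab_frame("wrist");cv2.imwrite("pics/w0.png",f["image"]);print(f["K"],f["tool_from_camera"])
a=cv2.imread("pics/scene0.png");
E
```

```text
pics
{'time_s': 0.0, 'qpos': [-1.505, 0.105, 0.096, 1.564, -0.0, 1.353], 'joint_velocities': [0.001, 0.001, 0.0, 0.001, 0.002, 0.002], 'effort': [0.0, -55.693, 50.365, 0.017, -0.0, 0.0], 'tcp_pos': [0.168, -0.576, 0.303], 'tcp_rot': [-3.109, -0.444, -0.0], 'contact_force': [0.622, -0.128, 0.643], 'moment': [-0.047, 0.057, -0.043], 'gripper_force': 0.0, 'width': 0.086}
scene [[535.42187279   0.         275.46127628]
 [  0.         535.42187279 209.19444872]
 [  0.           0.           1.        ]] [[ 4.1860e-01 -6.9160e-01  5.8860e-01  1.3912e+00]
 [ 9.0820e-01  3.1840e-01 -2.7170e-01 -4.9530e-01]
 [ 5.0000e-04  6.4830e-01  7.6140e-01  1.2178e+00]
 [ 0.0000e+00  0.0000e+00  0.0000e+00  1.0000e+00]] ['image', 'K', 'T']
top [[382.56552382   0.         278.02728766]
 [  0.         382.56552382 212.38039186]
 [  0.           0.           1.        ]] [[ 0.026   0.9839 -0.1767  0.3853]
 [-0.9995  0.0289  0.0138 -0.1197]
 [ 0.0187  0.1763  0.9842  1.1831]
 [ 0.      0.      0.      1.    ]] ['image', 'K', 'T']
[[296.74608834   0.         279.53998788]
 [  0.         296.74608834 210.54037687]
 [  0.           0.           1.        ]] [[-1.62860806e-04  9.52135857e-01  3.05675126e-01  7.91583134e-02]
 [ 9.99999877e-01  2.98172298e-04 -3.95975140e-04  6.11957440e-04]
 [-4.68165984e-04  3.05675024e-01 -9.52135789e-01 -7.04949598e-02]
 [ 0.00000000e+00  0.00000000e+00  0.00000000e+00  1.00000000e+00]]
```

View pics/scene0.png

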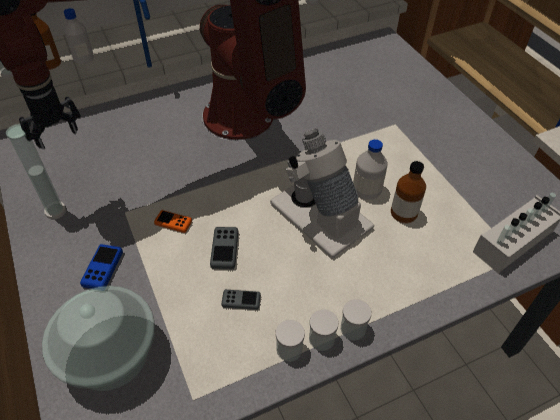

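View pics/top0.png

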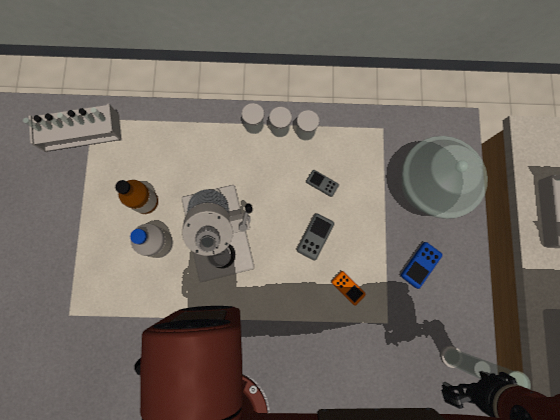

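The mill is at about (210,230) in top, with the ring at (208,238) and the clamp knob at (247,209). Meter-like things in top are large grey (315,236), small grey (322,182), orange (348,288) and blue (421,264). The larger grey one is the meter, and none of them gets touched. Next is an enlarged crop of the mill.

```bash
python3 - <<'E'
import cv2,numpy as np
a=cv2.imread("pics/top0.png")[180:285,170:270];b=cv2.imread("pics/scene0.png")[120:260,265:385]
a=cv2.resize(a,None,fx=4,fy=4,interpolation=cv2.INTER_CUBIC);b=cv2.resize(b,(360,420),interpolation=cv2.INTER_CUBIC)
for i in range(0,100,20):
    cv2.putText(a,str(170+i),(i*4,10),0,.35,(0,0,255));cv2.line(a,(i*4,12),(i*4,18),(0,0,255));cv2.putText(a,str(180+i),(0,i*4+4),0,.35,(0,0,255))
c=cv2.convertScaleAbs(np.hstack([a,b]),alpha=1.3) if a.shape[0]==b.shape[0] else a
cv2.imwrite("pics/crop1.png",c);print(c.shape)
E
```

```text
(420, 760, 3)
```

View pics/crop1.png

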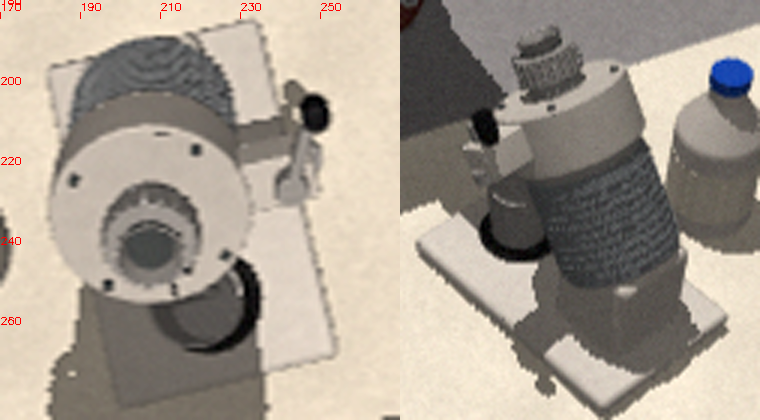

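The crop shows the face ellipse centred near top (207.5,233) and the funnel mouth at (207.5,241). The knob is at (248.5,208), and the foot corners are (182.5,197), (234.5,185.5), (254,268) and (199.5,281).

```bash
cat > h.py <<'E'
import numpy as np
from rig import ctrl, grab_frame
from scipy.spatial.transform import Rotation as R
def ray(K,T,px):
    d=T[:3,:3]@np.array([(px[0]-K[0,2])/K[0,0],-(px[1]-K[1,2])/K[1,1],-1.]);return T[:3,3],d
def onz(K,T,px,z):
    o,d=ray(K,T,px);return o+d*(z-o[2])/d[2]
def proj(K,T,P):
    p=np.linalg.inv(T)@np.append(P,1);return np.array([K[0,2]+K[0,0]*p[0]/-p[2],K[1,2]+K[1,1]*p[1]/p[2]])
def mill(O,yaw):
    M=np.eye(4);M[:3,:3]=R.from_euler('z',yaw).as_matrix();M[:3,3]=O;return M
def tool():
    s=ctrl.observe();T=np.eye(4);T[:3,:3]=R.from_rotvec(s["tcp_rot"]).as_matrix();T[:3,3]=s["tcp_pos"];return T
E
python3 - <<'E'
from h import *
f=grab_frame("top");K,T=f["K"],f["T"]
c=[onz(K,T,p,.02) for p in [(182.5,197),(234.5,185.5),(254.2,268),(199.5,281.2)]]
for i in range(4):
    e=c[(i+1)%4]-c[i];print(c[i].round(3),np.linalg.norm(e).round(3),np.degrees(np.arctan2(e[1],e[0])).round(1))
print("mid",np.mean(c,0))
F=onz(K,T,(207.5,233.25),.245);print("face",F);G=onz(K,T,(207.5,241.2),.245+.052*.819);print("funnel",G, np.degrees(np.arctan2(*(F-G)[[1,0]])),np.linalg.norm((F-G)[:2]))
E
```

```text
[0.634 0.161 0.02 ] 0.164 -75.4
[0.675 0.002 0.02 ] 0.263 -164.4
[ 0.422 -0.069  0.02 ] 0.167 105.0
[0.379 0.093 0.02 ] 0.264 15.0
mid [0.52753493 0.04676863 0.02      ]
face [0.49650576 0.03921324 0.245     ]
funnel [0.47277323 0.03090906 0.287588  ] 19.285298482060586 0.02514343534799926
```

```bash
cat >> h.py <<'E'
O,YAW=np.array([.511,.043,0]),np.radians(15)   # mill estimate
S=np.array([[.8192,0,.5736],[0,-1,0],[.5736,0,-.8192]])  # cols: tool x up slope, y=-mill y, z into face
def grip_pose(p_mill,back,spin=0):
    """tool pose with grasp point at p_mill (m, mill frame), 'back' m out along the axis, spun about tool z"""
    M=mill(O,YAW);T=np.eye(4);T[:3,:3]=M[:3,:3]@S@R.from_rotvec([0,0,spin]).as_matrix()
    T[:3,3]=M[:3,:3]@p_mill+M[:3,3]-T[:3,2]*(.054+back);return T
AX=np.array([-.5736,0,.8192]);FACE=np.array([-.015,0,.245]);RING=FACE+.025*AX
def delta(Tt):
    D=np.linalg.inv(tool())@Tt
    print("dpos cm",(D[:3,3]*100).round(2),"drot",R.from_matrix(D[:3,:3]).as_rotvec().round(3))
E
python3 - <<'E'
from h import *
T=grip_pose(RING,.12);print(T.round(3));delta(T)
E
```

```text
[[ 0.791  0.259  0.554  0.386]
 [ 0.212 -0.966  0.148  0.01 ]
 [ 0.574  0.    -0.819  0.408]
 [ 0.     0.     0.     1.   ]]
dpos cm [ 37.35 -50.1  -10.41] drot [-0.008  0.611  0.021]
```

```bash
python3 -m creep '{"claw":[8.4,8.4,8.4,8.4,8.4],"delta_pos":[[0,0,-5],[0,-1,-10],[4,-6,-12],[8,-11,-12],[12,-16,-12]],"delta_rot":[[0,0,0],[0,0,0],[0,0,0],[0,0,0],[0,0,0]]}' 40
python3 -m creep '{"claw":[8.4,8.4,8.4,8.4,8.4],"delta_pos":[[4,-5,0],[7,-10,0],[11,-15,0],[14,-20,0],[18,-24,0]],"delta_rot":[[0,0,0],[0,0,0],[0,0,0],[0,0.1,0],[0,0.2,0]]}'
python3 - <<'E'
from h import *
print(ctrl.observe()["qpos"].round(3) if hasattr(ctrl.observe()["qpos"],"round") else ctrl.observe()["qpos"]);delta(grip_pose(RING,.12))
E
```

```text
time_s: 0.82
tcp_pos: [0.236, -0.3941, 0.424]
tcp_rot: [3.11, 0.443, 0.0]
contact_force: [-0.2, -0.0, -0.1]
width: 0.0838
gripper_force: 0.0
time_s: 1.45
tcp_pos: [0.3415, -0.1129, 0.4241]
tcp_rot: [-3.066, -0.438, -0.313]
contact_force: [1.2, 0.0, 0.3]
width: 0.0839
gripper_force: 0.0
[-0.815 -0.703 -0.347  1.834  0.181  2.051]
dpos cm [  7.25 -10.5    3.14] drot [-0.009  0.407  0.021]
```

```bash

python3 -m creep '{"claw":[8.4,8.4,8.4,8.4,8.4],"delta_pos":[[2,-4,1],[4,-7,2],[7.2,-10.5,3],[7.2,-10.5,3.1],[7.2,-10.5,3.1]],"delta_rot":[[0,0.1,0],[0,0.2,0.01],[0,0.3,0.02],[0,0.407,0.02],[0,0.407,0.02]]}'
python3 - <<'E'
from h import *
print(ctrl.observe()["qpos"]);delta(grip_pose(RING,.12))
import cv2
t=tool();f=grab_frame("wrist");cv2.imwrite("pics/w1.png",f["image"]);np.savez("w1.npz",t=t,K=f["K"],C=f["tool_from_camera"])
E
```

```text
time_s: 2.08
tcp_pos: [0.4336, -0.0113, 0.4315]
tcp_rot: [-2.886, -0.401, -0.813]
contact_force: [-0.3, 0.3, -0.1]
width: 0.0838
gripper_force: 0.0
[-0.57723585 -0.84067821 -0.4812936   1.57365249  0.436712    2.36824842]
dpos cm [-4.66 -3.25  0.02] drot [-0.047  0.056 -0.001]
```

View pics/w1.png

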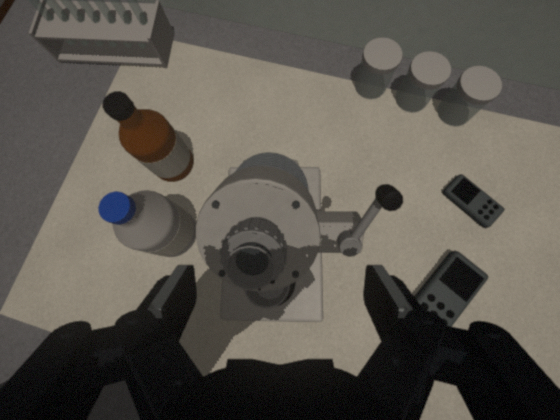

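The wrist view shows the face centred near (258,230), the funnel mouth at (252,261), the knob at (389,197) and the lever pivot at (350,245). I'll check these against the projected estimate and fit O and yaw.

```bash
cat >> h.py <<'E'
PIV=FACE+np.array([0,-.088,0]) # lever pivot foot in mill frame, height added below
UP=np.array([.8192,0,.5736])
E
python3 - <<'E'
from h import *
from scipy.optimize import least_squares
import cv2
w=np.load("w1.npz");f=grab_frame("top")
cams={"w":(w["K"],w["t"]@w["C"]),"t":(f["K"],f["T"])}
# ring-funnel mouth, face centre, foot corners (top view)
a,b=.135,.085
obs=[("w",FACE+.052*AX,(252,261)),("w",FACE,(258,230)),("t",FACE+.052*AX,(207.5,241.2)),("t",FACE,(207.5,233.2))]
def res(p):
    M=mill([p[0],p[1],0],p[2]);return np.concatenate([proj(*cams[c],(M@np.append(P,1))[:3])-o for c,P,o in obs])
print(res([.511,.043,np.radians(15)]).round(1))
s=least_squares(res,[.511,.043,.26],x_scale=[.01,.01,.05]);print(s.x,res(s.x).round(1))
# knob/pivot with yaw fixed: swing q, height h of knob above face
def r2(p):
    M=mill(O,YAW);P=FACE+p[1]*AX+np.array([0,-.088,0])
    k=P+.058*(np.cos(p[0])*UP+np.sin(p[0])*np.array([0,-1,0]))+0
    return np.concatenate([proj(*cams["w"],(M@np.append(k,1))[:3])-(389,197),proj(*cams["t"],(M@np.append(k,1))[:3])-(248.5,208)])
s=least_squares(r2,[.2,.03]);print("knob q,h",s.x,s.fun.round(1))
E
```

```text
[-4.6  5.6 -2.7  8.2 -0.3  2.2  0.   0. ]
[0.51679873 0.04298798 0.30121141] [-0.3 -1.3 -0.4  2.6  0.6 -0.5  0.4 -2.4]
knob q,h [0.48384504 0.02354733] [-0.8  0.7  1.1 -0.1]
```

```bash
sed -i 's/^O,YAW=.*/O,YAW=np.array([.515,.043,0]),.27/' h.py; python3 - <<'E'
from h import *
delta(grip_pose(RING,.06));delta(grip_pose(RING,.06,-np.pi/2))
E
```

```text
dpos cm [-3.94 -2.83  6.25] drot [-0.041  0.058 -0.01 ]
dpos cm [-3.94 -2.83  6.25] drot [-0.078  0.013 -1.58 ]
```

```bash

python3 -m creep '{"claw":[8.4,8.4,8.4,8.4,8.4],"delta_pos":[[-1,-1,2],[-2,-2,4],[-3.9,-2.8,6.2],[-3.9,-2.8,6.2],[-3.9,-2.8,6.2]],"delta_rot":[[0,0,0],[-0.02,0.03,0],[-0.04,0.058,-0.01],[-0.04,0.058,-0.01],[-0.04,0.058,-0.01]]}'
python3 - <<'E'
from h import *
print(ctrl.observe()["qpos"]);delta(grip_pose(RING,.06));delta(grip_pose(RING,.0))
import cv2
t=tool();f=grab_frame("wrist");cv2.imwrite("pics/w2.png",f["image"]);np.savez("w2.npz",t=t,K=f["K"],C=f["tool_from_camera"])
E
```

```text
time_s: 2.8
tcp_pos: [0.469, 0.0056, 0.3763]
tcp_rot: [-2.891, -0.408, -0.837]
contact_force: [0.3, 0.2, -0.9]
width: 0.0839
gripper_force: 0.0
[-0.47270722 -0.84103581 -0.59819074  1.39525996  0.39571153  2.47328352]
dpos cm [-4.34 -2.4  -0.62] drot [-0.03   0.044  0.001]
dpos cm [-4.08 -2.22  5.37] drot [-0.03   0.044  0.001]
```

View pics/w2.png

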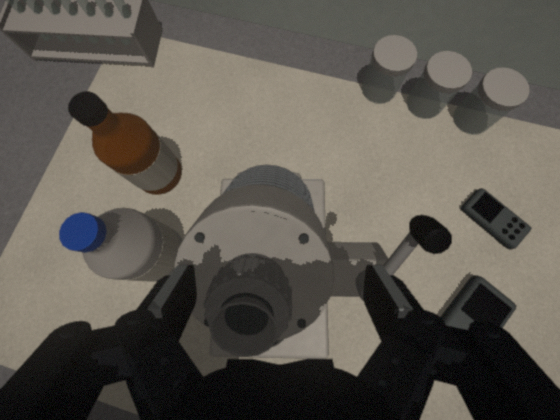

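```bash
cat > kin.py <<'E'
import numpy as np
from scipy.optimize import least_squares
from h import *
def basis(q,s):
    u=np.array([np.cos(q[0]),np.sin(q[0]),0]);k=np.array([0,0,1.]);n=np.cross(k,u)
    e=lambda p:np.sin(p)*u+np.cos(p)*k
    p1=q[1];p2=np.pi/2+q[1]-q[2];p3=p2+q[3]
    z=np.cos(q[4])*e(p3)+s*np.sin(q[4])*n
    return np.stack([k,e(p1),e(p2),n,e(p3-np.pi/2),z,e(p2-np.pi/2)],1),z
Q=[[-1.505,.105,.096,1.564,0,0],[-.815,-.703,-.347,1.834,.181,0],[-.57724,-.84068,-.48129,1.57365,.43671,0],[-.4727,-.84104,-.59819,1.39526,.39571,0]]
P=[[.168,-.576,.3035],[.3415,-.1129,.4241],[.4336,-.0113,.4315],[.469,.0056,.3763]]
Z=[R.from_rotvec(r).as_matrix()[:,2] for r in [[-3.109,-.444,0],[-3.066,-.438,-.313],[-2.886,-.401,-.813],[-2.891,-.408,-.837]]]
s=1 if np.linalg.norm(basis(Q[3],1)[1]-Z[3])<.1 else -1
A=np.vstack([basis(q,s)[0] for q in Q]);b=np.concatenate(P)
lam=1e-3;par=np.linalg.lstsq(np.vstack([A,lam*np.eye(7)]),np.append(b,np.zeros(7)),rcond=None)[0]
def fk(q):
    B,z=basis(q,s);return B@par,z
LO=np.array([-2.99,-.84,-1.1,-1.84,-1.51]);HI=np.array([2.99,1.86,1.16,2.11,1.56])
def ik(p,z,lim=True):
    f=lambda q:np.append(fk(q)[0]-p,.3*(fk(q)[1]-z))
    best=min((least_squares(f,q0,bounds=(LO,HI) if lim else (-4,4)) for q0 in ([-.4,-.7,-.7,1.4,.4],[0,-.5,-.5,1,.2],[-.2,-.8,-.9,1.0,.3])),key=lambda r:r.cost);return best.x,best.fun
E
python3 - <<'E'
from kin import *
print(s,par.round(3),(A@par-b).round(4));print([(basis(q,s)[1]-z).round(3) for q,z in zip(Q,Z)][1:])
for back in [0,.02,.04,.06]:
    T=grip_pose(RING,back);q,r=ik(T[:3,3],T[:3,2]);print(back,q.round(3),r.round(4));q,r=ik(T[:3,3],T[:3,2],False);print("   nolim",q.round(3),r.round(4))
E
```

```text
1 [ 0.15   0.258  0.568  0.124 -0.011  0.254  0.143] [-0.006   0.0004 -0.0128  0.0069 -0.0095  0.0051 -0.0063  0.0091  0.0049
 -0.003   0.0052  0.0028]
[array([-0.   ,  0.001, -0.   ]), array([ 0., -0.,  0.]), array([ 0., -0., -0.])]
0 [-0.389 -0.84  -0.699  1.29   0.336] [ 0.0275 -0.0011  0.0106 -0.0212  0.0016 -0.0127]
   nolim [-0.44  -1.083 -0.885  1.28   0.383] [ 0.  0.  0. -0. -0.  0.]
0.02 [-0.408 -0.84  -0.664  1.338  0.342] [ 0.0293 -0.0015  0.0124 -0.023   0.0019 -0.0137]
   nolim [-0.466 -1.099 -0.863  1.328  0.395] [ 0.  0.  0. -0. -0.  0.]
0.04 [-0.429 -0.84  -0.629  1.386  0.348] [ 0.0306 -0.0019  0.0141 -0.0245  0.0021 -0.0145]
   nolim [-0.495 -1.111 -0.838  1.376  0.408] [ 0.  0.  0. -0. -0.  0.]
0.06 [-0.451 -0.84  -0.594  1.434  0.356] [ 0.0315 -0.0023  0.0158 -0.0256  0.0022 -0.0151]
   nolim [-0.526 -1.12  -0.811  1.424  0.422] [ 0.  0.  0. -0. -0.  0.]
```

```bash
python3 - <<'E'
from kin import *
cols={"u":lambda q:np.array([np.cos(q[0]),np.sin(q[0]),0]),
"p1perp":lambda q:(lambda u:np.sin(q[1]-np.pi/2)*u+np.cos(q[1]-np.pi/2)*np.array([0,0,1]))(np.array([np.cos(q[0]),np.sin(q[0]),0])),
"n5":lambda q:-np.sin(q[4])*0+np.cos(q[4])*np.array([-np.sin(q[0]),np.cos(q[0]),0])-np.sin(q[4])*basis(q,1)[0][:,4]*0}
import itertools
names=["k","L1","L2","n","d5","d6","p2perp","u","p1perp"]
F=np.hstack([A]+[np.concatenate([cols[c](q) for q in Q])[:,None] for c in ("u","p1perp")])
for sub in itertools.combinations(range(9),6):
    if not {0,1,2,5}<=set(sub): continue
    x,_,_,sv=np.linalg.lstsq(F[:,sub],b,rcond=None);r=F[:,sub]@x-b
    print([names[i] for i in sub],x.round(3),"rms mm",(1e3*np.sqrt(np.mean(r**2))).round(1))
E
```

```text
['k', 'L1', 'L2', 'n', 'd5', 'd6'] [ 0.26   0.317  0.559  0.119 -0.008  0.272] rms mm 8.5
['k', 'L1', 'L2', 'n', 'd6', 'p2perp'] [0.15  0.259 0.558 0.124 0.254 0.142] rms mm 6.9
['k', 'L1', 'L2', 'n', 'd6', 'u'] [0.263 0.318 0.536 0.119 0.272 0.015] rms mm 8.4
['k', 'L1', 'L2', 'n', 'd6', 'p1perp'] [0.262 0.32  0.564 0.119 0.272 0.014] rms mm 8.3
['k', 'L1', 'L2', 'd5', 'd6', 'p2perp'] [ 0.605  0.507  0.566 -0.028  0.578 -0.216] rms mm 43.1
['k', 'L1', 'L2', 'd5', 'd6', 'u'] [ 0.457  0.423  0.559 -0.045  0.568  0.032] rms mm 43.7
['k', 'L1', 'L2', 'd5', 'd6', 'p1perp'] [ 0.451  0.425  0.586 -0.031  0.567  0.009] rms mm 43.8
['k', 'L1', 'L2', 'd6', 'p2perp', 'u'] [ 0.626  0.523  0.57   0.579 -0.257 -0.034] rms mm 43.0
['k', 'L1', 'L2', 'd6', 'p2perp', 'p1perp'] [ 0.626  0.518  0.522  0.579 -0.25  -0.015] rms mm 43.1
['k', 'L1', 'L2', 'd6', 'u', 'p1perp'] [ 0.449  0.427  0.569  0.566 -0.006  0.016] rms mm 43.9
```

```bash
python3 - <<'E'
from kin import *
import itertools
def ext(q):
    u=np.array([np.cos(q[0]),np.sin(q[0]),0]);k=np.array([0,0,1.]);n=np.cross(k,u);e=lambda p:np.sin(p)*u+np.cos(p)*k
    p3=np.pi/2+q[1]-q[2]+q[3]
    return np.stack([u,e(q[1]-np.pi/2),np.cos(q[4])*n-np.sin(q[4])*e(p3),e(p3)],1)
names=["k","L1","L2","n","d5","d6","p2perp","u","p1perp","n5","e3"]
F=np.hstack([A,np.vstack([ext(q) for q in Q])])
for m in (6,7):
  out=[]
  for sub in itertools.combinations(range(11),m):
    if not {0,1,2}<=set(sub): continue
    x=np.linalg.lstsq(F[:,sub],b,rcond=None)[0];r=F[:,sub]@x-b
    out.append((1e3*np.sqrt(np.mean(r**2)),[names[i] for i in sub],x.round(3)))
  for o in sorted(out,key=lambda o:o[0])[:5]:print(o)
E
```

```text
(np.float64(1.3138319508479543), ['k', 'L1', 'L2', 'n', 'd6', 'e3'], array([0.338, 0.36 , 0.549, 0.129, 0.232, 0.153]))
(np.float64(6.864106163134069), ['k', 'L1', 'L2', 'n', 'd6', 'p2perp'], array([0.15 , 0.259, 0.558, 0.124, 0.254, 0.142]))
(np.float64(8.251665096348633), ['k', 'L1', 'L2', 'n', 'd6', 'n5'], array([ 0.261,  0.317,  0.55 ,  0.141,  0.268, -0.021]))
(np.float64(8.25413582140719), ['k', 'L1', 'L2', 'n', 'd6', 'p1perp'], array([0.262, 0.32 , 0.564, 0.119, 0.272, 0.014]))
(np.float64(8.441403658778418), ['k', 'L1', 'L2', 'n', 'd6', 'u'], array([0.263, 0.318, 0.536, 0.119, 0.272, 0.015]))
(np.float64(0.13880343835950693), ['k', 'L1', 'L2', 'n', 'd6', 'p2perp', 'e3'], array([0.3  , 0.34 , 0.551, 0.13 , 0.23 , 0.041, 0.14 ]))
(np.float64(0.8808525363810992), ['k', 'L1', 'L2', 'n', 'd6', 'p1perp', 'e3'], array([ 0.341,  0.361,  0.542,  0.13 ,  0.231, -0.007,  0.16 ]))
(np.float64(0.8877788332829336), ['k', 'L1', 'L2', 'n', 'd6', 'n5', 'e3'], array([0.341, 0.362, 0.549, 0.12 , 0.233, 0.01 , 0.16 ]))
(np.float64(1.0196612255268465), ['k', 'L1', 'L2', 'n', 'd6', 'u', 'e3'], array([ 0.338,  0.361,  0.558,  0.129,  0.231, -0.01 ,  0.157]))
(np.float64(1.3012602428951374), ['k', 'L1', 'L2', 'n', 'd5', 'd6', 'e3'], array([0.338, 0.36 , 0.547, 0.129, 0.002, 0.232, 0.153]))
```

```bash
cat > kin.py <<'E'
from h import *
from scipy.optimize import least_squares
PAR=np.array([.30,.34,.551,.13,.23,.041,.14])
LO=np.array([-2.99,-.835,-1.09,-1.83,-1.5]);HI=np.array([2.99,1.85,1.15,2.1,1.55])
def fk(q):
    u=np.array([np.cos(q[0]),np.sin(q[0]),0]);k=np.array([0,0,1.]);n=np.cross(k,u);e=lambda p:np.sin(p)*u+np.cos(p)*k
    p2=np.pi/2+q[1]-q[2];p3=p2+q[3];z=np.cos(q[4])*e(p3)+np.sin(q[4])*n
    return np.stack([k,e(q[1]),e(p2),n,z,e(p2-np.pi/2),e(p3)],1)@PAR,z
def ik(p,z):
    f=lambda q:np.append(fk(q)[0]-p,.3*(fk(q)[1]-z))
    r=min((least_squares(f,q0,bounds=(LO,HI)) for q0 in ([-.4,-.7,-.7,1.4,.4],[-.2,-.6,-.9,1.0,.3])),key=lambda r:r.cost);return r.x,np.linalg.norm(r.fun)
def pose(c,back,psi,dl):
    """grasp point at mill point c; tool = nominal, tipped by dl about its y, then whole turned psi about the ring axis (tool z sense); backed off along tool z"""
    T=np.eye(4);M=mill(O,YAW);T[:3,:3]=M[:3,:3]@S@R.from_rotvec([0,0,psi]).as_matrix()@R.from_rotvec([0,dl,0]).as_matrix()
    T[:3,3]=M[:3,:3]@c+M[:3,3]-T[:3,2]*(.054+back);return T
E
python3 - <<'E'
from kin import *
for back in (0,.06):
  for d in (0,.1,.2,.3,.4):
    print(back,d,[(round(psi,2),round(1e3*ik(*(lambda T:(T[:3,3],T[:3,2]))(pose(RING,back,psi,-d)))[1])) for psi in np.arange(-1.57,1.6,.314)])
E
```

```text
0 0 [(np.float64(-1.57), 34), (np.float64(-1.26), 34), (np.float64(-0.94), 34), (np.float64(-0.63), 34), (np.float64(-0.31), 34), (np.float64(0.0), 34), (np.float64(0.31), 34), (np.float64(0.63), 34), (np.float64(0.94), 34), (np.float64(1.26), 34), (np.float64(1.57), 34)]
0 0.1 [(np.float64(-1.57), 45), (np.float64(-1.26), 37), (np.float64(-0.94), 29), (np.float64(-0.63), 22), (np.float64(-0.31), 15), (np.float64(0.0), 11), (np.float64(0.31), 8), (np.float64(0.63), 8), (np.float64(0.94), 9), (np.float64(1.26), 13), (np.float64(1.57), 19)]
0 0.2 [(np.float64(-1.57), 52), (np.float64(-1.26), 36), (np.float64(-0.94), 20), (np.float64(-0.63), 6), (np.float64(-0.31), 0), (np.float64(0.0), 0), (np.float64(0.31), 0), (np.float64(0.63), 0), (np.float64(0.94), 0), (np.float64(1.26), 0), (np.float64(1.57), 1)]
0 0.3 [(np.float64(-1.57), 54), (np.float64(-1.26), 31), (np.float64(-0.94), 9), (np.float64(-0.63), 0), (np.float64(-0.31), 0), (np.float64(0.0), 0), (np.float64(0.31), 0), (np.float64(0.63), 0), (np.float64(0.94), 0), (np.float64(1.26), 0), (np.float64(1.57), 0)]
0 0.4 [(np.float64(-1.
[... 907 characters left out ...]
 (np.float64(-0.31), 1), (np.float64(0.0), 0), (np.float64(0.31), 0), (np.float64(0.63), 0), (np.float64(0.94), 0), (np.float64(1.26), 0), (np.float64(1.57), 4)]
0.06 0.3 [(np.float64(-1.57), 68), (np.float64(-1.26), 41), (np.float64(-0.94), 16), (np.float64(-0.63), 0), (np.float64(-0.31), 0), (np.float64(0.0), 0), (np.float64(0.31), 0), (np.float64(0.63), 0), (np.float64(0.94), 0), (np.float64(1.26), 0), (np.float64(1.57), 0)]
0.06 0.4 [(np.float64(-1.57), 64), (np.float64(-1.26), 30), (np.float64(-0.94), 0), (np.float64(-0.63), 0), (np.float64(-0.31), 0), (np.float64(0.0), 0), (np.float64(0.31), 0), (np.float64(0.63), 0), (np.float64(0.94), 0), (np.float64(1.26), 0), (np.float64(1.57), 0)]
```

```bash
cat >> kin.py <<'E'
FLIP=np.diag([-1,-1,1,1.])
E
python3 - <<'E'
from kin import *
f=grab_frame("top");cams=[(f["K"],f["T"])]+[(w["K"],w["t"]@w["C"]) for w in (np.load("w1.npz"),np.load("w2.npz"))]
px=[(207.5,241.2),(252,261),(249,319)]
res=lambda p:np.concatenate([proj(*c,p)-o for c,o in zip(cams,px)])
s=least_squares(res,[.47,.03,.29]);G=s.x;print("funnel mouth",G.round(4),s.fun.round(1))
for yaw in (.26,.28,.3):
    m=mill([0,0,0],yaw)[:3,:3]@(FACE+.052*AX);print(yaw,(G-m).round(4))
T=pose(RING,.06,-.25,-.22);print(ik(T[:3,3],T[:3,2]));delta(T);delta(T@FLIP)
E
```

```text
funnel mouth [0.4735 0.029  0.2837] [ 1.1 -0.1  1.  -0.1 -1.   0. ]
0.26 [ 0.5168  0.0405 -0.0039]
0.28 [ 0.5166  0.0414 -0.0039]
0.3 [ 0.5163  0.0422 -0.0039]
(array([-0.32622487, -0.80070762, -0.55012232,  1.45795166,  0.17324234]), np.float64(1.5793410502955253e-05))
dpos cm [-1.96 -3.02 -0.42] drot [-0.062 -0.18  -0.243]
dpos cm [-1.96 -3.02 -0.42] drot [-0.262  0.091  2.885]
```

```bash
sed -i 's/^O,YAW=.*/O,YAW=np.array([.516,.0415,-.001]),.27/' h.py
python3 -m creep '{"claw":[8.4,8.4,8.4,8.4,8.4],"delta_pos":[[-1,-1.5,-0.2],[-1.9,-3,-0.4],[-1.9,-3,-0.4],[-1.9,-3,-0.4],[-1.9,-3,-0.4]],"delta_rot":[[-0.03,-0.09,-0.12],[-0.062,-0.18,-0.243],[-0.062,-0.18,-0.243],[-0.062,-0.18,-0.243],[-0.062,-0.18,-0.243]]}'
python3 -m creep '{"claw":[8.4,8.4,8.4,8.4,8.4],"delta_pos":[[0,0,0],[0,0,0],[0,0,0],[0,0,0],[0,0,0]],"delta_rot":[[0,0,-0.18],[0,0,-0.36],[0,0,-0.54],[0,0,-0.72],[0,0,-0.9]]}'
python3 -m creep '{"claw":[8.4,8.4,8.4,8.4,8.4],"delta_pos":[[0,0,0],[0,0,0],[0,0,0],[0,0,0],[0,0,0]],"delta_rot":[[0,0,-0.18],[0,0,-0.36],[0,0,-0.54],[0,0,-0.72],[0,0,-0.9]]}'
python3 -m creep '{"claw":[8.4,8.4,8.4,8.4,8.4],"delta_pos":[[0,0,0],[0,0,0],[0,0,0],[0,0,0],[0,0,0]],"delta_rot":[[0,0,-0.18],[0,0,-0.36],[0,0,-0.54],[0,0,-0.72],[0,0,-0.9]]}'
python3 - <<'E'
from kin import *
print(ctrl.observe()["qpos"],ctrl.observe()["time_s"]);delta(pose(RING,.06,-.25,-.22)@FLIP)
E
```

```text
time_s: 3.52
tcp_pos: [0.4435, 0.0292, 0.3693]
tcp_rot: [2.94, 0.753, 0.612]
contact_force: [0.7, -0.1, -0.4]
width: 0.0841
gripper_force: 0.0
time_s: 4.15
tcp_pos: [0.4435, 0.0293, 0.3693]
tcp_rot: [2.199, 1.867, 0.493]
contact_force: [0.1, 0.4, 0.4]
width: 0.0836
gripper_force: 0.0
time_s: 4.78
tcp_pos: [0.4434, 0.0293, 0.3693]
tcp_rot: [1.128, 2.547, 0.297]
contact_force: [0.6, 1.1, 0.0]
width: 0.0837
gripper_force: 0.0
time_s: 5.4
tcp_pos: [0.4434, 0.0293, 0.3693]
tcp_rot: [-0.091, 2.741, 0.057]
contact_force: [0.1, 0.2, 0.3]
width: 0.0845
gripper_force: 0.0
[-0.32567649 -0.79763582 -0.54880206  1.45726766  0.17431607 -0.3599494 ] 5.4
dpos cm [-0.01 -0.14 -0.02] drot [ 0.002 -0.    -0.437]
```

```bash

python3 -m creep '{"claw":[8.4,8.4,8.4,8.4,8.4],"delta_pos":[[0,-0.1,0],[0,-0.1,0],[0,-0.1,0],[0,-0.1,0],[0,-0.1,0]],"delta_rot":[[0,0,-0.18],[0,0,-0.36],[0,0,-0.437],[0,0,-0.437],[0,0,-0.437]]}'
python3 - <<'E'
from kin import *
import cv2
t=tool();f=grab_frame("wrist");cv2.imwrite("pics/w3.png",f["image"]);np.savez("w3.npz",t=t,K=f["K"],C=f["tool_from_camera"])
M=mill(O,YAW)
for n,P in (("mouth",FACE+.052*AX),("face",FACE),("ringtop",FACE+.038*AX),("tool axis 52above",None)):
    w=(M@np.append(P,1))[:3] if P is not None else (t@[0,0,.054+.06-.027,1])[:3]
    print(n,proj(f["K"],t@f["tool_from_camera"],w).round(0))
delta(pose(RING,.06,-.25,-.22)@FLIP);s=ctrl.observe();print(s["qpos"],s["moment"])
E
```

```text
time_s: 6.02
tcp_pos: [0.4435, 0.0285, 0.3692]
tcp_rot: [-0.674, 2.659, -0.063]
contact_force: [-0.2, 0.1, -0.7]
width: 0.0842
gripper_force: 0.0
mouth [280. 245.]
face [280. 231.]
ringtop [280. 240.]
tool axis 52above [281. 255.]
dpos cm [ 0.02 -0.08 -0.01] drot [ 0.002 -0.    -0.006]
[-0.32732227 -0.79717768 -0.54838273  1.45775048  0.17464197 -0.79251902] [-0.03656607  0.37288596 -0.01431414]
```

View pics/w3.png

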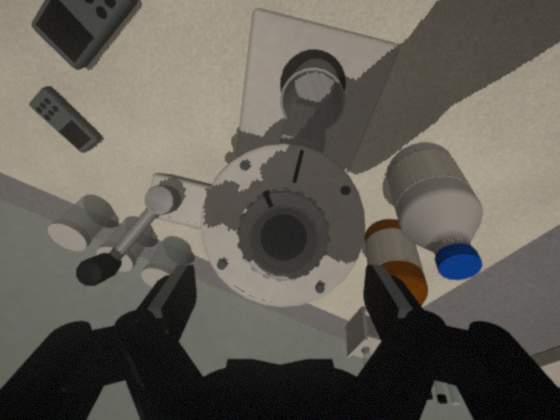

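```bash
python3 - <<'E'
from kin import *
f=grab_frame("top");cams=[(f["K"],f["T"])]+[(w["K"],w["t"]@w["C"]) for w in (np.load("w1.npz"),np.load("w2.npz"),np.load("w3.npz"))]
px=[(207.5,241.2),(252,261),(249,319),(284,236)];wt=[.5,1,1,1]
res=lambda p:np.concatenate([k*(proj(*c,p)-o) for c,o,k in zip(cams,px,wt)])
s=least_squares(res,[.47,.03,.29]);G=s.x;print("funnel mouth",G.round(4),s.fun.round(1))
m=mill([0,0,0],.27)[:3,:3]@(FACE+.052*AX);print((G-m).round(4))
# index line and ring mark angle (knob too) by casting rays from w3 onto planes along the axis
M=mill(O,YAW);C=cams[3]
def onplane(px,h):
    o,d=ray(*C,px);n=M[:3,:3]@AX;p0=(M@np.append(FACE+h*AX,1))[:3];p=o+d*(n@(p0-o))/(n@d)
    v=M[:3,:3].T@(p-p0);return v@UP,v[1]
c0=np.array(onplane((284,224),0));cr=np.array(onplane((284,236),.052))
print("centres",c0,cr)
for n,p,h,c in (("index",(298,165),0,c0),("mark",(267,198),.038,cr),("knobtop",(97,268),.0235+.012,cr),("pivot",(162,196),.01,cr)):
    v=np.array(onplane(p,h))-c;print(n,v.round(4),np.linalg.norm(v).round(4),np.degrees(np.arctan2(v[1],v[0])).round(1))
E
```

```text
funnel mouth [0.4729 0.0302 0.2782] [ 0.5  0.2  0.2  0.6 -2.  -0.6 -1.6 -0.5]
[ 0.5161  0.0422 -0.0094]
centres [-0.0057697   0.00201601] [-0.00567166  0.00125185]
index [-0.0451 -0.0006] 0.0451 -179.3
mark [-0.0182 -0.0151] 0.0237 -140.2
knobtop [ 0.0517 -0.1102] 0.1217 -64.9
pivot [ 0.     -0.0889] 0.0889 -90.0
```

The funnel mouth shows at (284,236) and the face centre at (284,224). The index line at (298,165) and the ring mark at (267,198) are 39° apart, so the ring is about 2 clicks open. Next I descend.

```bash
sed -i 's/^O,YAW=.*/O,YAW=np.array([.5125,.0425,-.001]),.27/' h.py
python3 - <<'E'
from kin import *
T=pose(RING,.003,-.25,-.22);print(ik(T[:3,3],T[:3,2]));delta(T@FLIP)
T=pose(RING,.003,1.1,-.22);print(ik(T[:3,3],T[:3,2]))
E
```

```text
(array([-0.30170449, -0.78218835, -0.64087724,  1.34477293,  0.16448065]), np.float64(1.5793422981285298e-05))
dpos cm [0.25 0.15 5.56] drot [ 0.002 -0.    -0.006]
(array([-0.50898098, -0.74010332, -0.640952  ,  1.4360477 ,  0.49460121]), np.float64(1.5240456609425483e-05))
```

```bash

python3 -m creep '{"claw":[8.4,8.4,8.4,8.4,8.4],"delta_pos":[[0.25,0.15,1],[0.25,0.15,2.5],[0.25,0.15,4],[0.25,0.15,5],[0.25,0.15,5.5]],"delta_rot":[[0,0,0],[0,0,0],[0,0,0],[0,0,0],[0,0,0]]}' 30
python3 -m creep '{"claw":[8.0,7.0,6.5,6.2,6.0],"delta_pos":[[0,0,0],[0,0,0],[0,0,0],[0,0,0],[0,0,0]],"delta_rot":[[0,0,0],[0,0,0],[0,0,0],[0,0,0],[0,0,0]]}'
python3 - <<'E'
from kin import *
s=ctrl.observe();print(s["contact_force"],s["moment"],s["width"]);delta(pose(RING,.003,-.25,-.22)@FLIP)
E
```

```text
time_s: 6.75
tcp_pos: [0.462, 0.0321, 0.3165]
tcp_rot: [-0.678, 2.659, -0.063]
contact_force: [0.2, -1.1, -0.1]
width: 0.0837
gripper_force: 0.0
time_s: 7.38
tcp_pos: [0.462, 0.0319, 0.3177]
tcp_rot: [-0.678, 2.658, -0.064]
contact_force: [-1.4, -0.6, -0.2]
width: 0.06
gripper_force: 0.0
[-1.38281607 -0.59311054 -0.16869234] [-0.04239234  0.40026978  0.07071733] 0.0599946006088466
dpos cm [ 0.02 -0.01  0.07] drot [ 0.002 -0.    -0.004]
```

```bash

python3 -m creep '{"claw":[5.5,5.0,5.0,5.0,5.0],"delta_pos":[[0,0,0],[0,0,0],[0,0,0],[0,0,0],[0,0,0]],"delta_rot":[[0,0,0],[0,0,0],[0,0,0],[0,0,0],[0,0,0]]}' 25
cat >> kin.py <<'E'
def fz():
    s=ctrl.observe();t=tool();M=mill(O,YAW)[:3,:3]
    print("t",round(s["time_s"],2),"F tool",(t[:3,:3].T@s["contact_force"]).round(1),"moment tool",(t[:3,:3].T@s["moment"]).round(2),"M axis",(M@AX@s["moment"]).round(2),"w",round(s["width"],4),"gf",s["gripper_force"])
    c=t@[0,0,.057,1];v=M.T@(c[:3]-O)-RING;print("grasp off: slope,y,axis mm",(1e3*np.array([v@UP,v[1],v@AX])).round(1))
E
python3 -c "
from kin import *
fz()"
```

```text
time_s: 8.0
tcp_pos: [0.4617, 0.0322, 0.3179]
tcp_rot: [-0.678, 2.658, -0.063]
contact_force: [-5.0, 1.4, 3.9]
width: 0.0575
gripper_force: 26.5
t 8.0 F tool [ 2.   3.  -5.4] moment tool [-1.06  0.75 -0.02] M axis -0.21 w 0.0575 gf 26.533461213111877
grasp off: slope,y,axis mm [0.2 0.6 1. ]
```

```bash
cat >> kin.py <<'E'
def turn(angs,cx=0.,cy=0.,cz=.057):
    t=tool();a=t[:3,:3].T@(mill(O,YAW)[:3,:3]@-AX);c=np.array([cx,cy,cz])
    for g in angs:
        r=R.from_rotvec(g*a);print(g,"dpos",(100*(c-r.apply(c))).round(2).tolist(),"drot",r.as_rotvec().round(3).tolist())
E
python3 -c "
from kin import *
turn([.1,.2,.314])"
```

```text
0.1 dpos [0.01, -0.12, 0.0] drot [-0.022, -0.0, 0.098]
0.2 dpos [0.03, -0.25, 0.01] drot [-0.044, -0.0, 0.195]
0.314 dpos [0.06, -0.38, 0.01] drot [-0.069, -0.0, 0.306]
```

```bash

python3 -m creep '{"claw":[5.0,5.0,5.0,5.0,5.0],"delta_pos":[[0,0,0],[0.01,-0.12,0],[0.03,-0.25,0.01],[0.06,-0.38,0.01],[0.06,-0.38,0.01]],"delta_rot":[[0,0,0],[-0.022,0,0.098],[-0.044,0,0.195],[-0.069,0,0.306],[-0.069,0,0.306]]}' 60
python3 -c "
from kin import *
fz()"
```

```text
time_s: 8.62
tcp_pos: [0.4632, 0.0278, 0.3183]
tcp_rot: [-0.282, 2.742, 0.113]
contact_force: [-5.3, -1.4, 5.6]
width: 0.0568
gripper_force: 63.1
t 8.62 F tool [ 3.  -0.1 -7.3] moment tool [-0.21  1.02 -0.02] M axis -0.03 w 0.0568 gf 63.07522773742676
grasp off: slope,y,axis mm [ 0.3 -0.1  1.2]
```

```bash

python3 -m creep '{"claw":[5.0,5.0,5.0,5.0,5.0],"delta_pos":[[0.01,-0.12,0],[0.03,-0.25,0.01],[0.06,-0.38,0.01],[0.06,-0.38,0.01],[0.06,-0.38,0.01]],"delta_rot":[[-0.022,0,0.098],[-0.044,0,0.195],[-0.069,0,0.306],[-0.069,0,0.306],[-0.069,0,0.306]]}'
python3 -c "
from kin import *
fz()"
python3 -m creep '{"claw":[5.0,5.0,5.0,5.0,5.0],"delta_pos":[[0.005,-0.06,0],[0.005,-0.06,0],[0.005,-0.06,0],[0.005,-0.06,0],[0.005,-0.06,0]],"delta_rot":[[-0.011,0,0.049],[-0.011,0,0.049],[-0.011,0,0.049],[-0.011,0,0.049],[-0.011,0,0.049]]}'
python3 -c "
from kin import *
fz()
t=tool();import cv2
print((pose(RING,0,0,-.22)@FLIP)[:3,:3].T@t[:3,:3])
f=grab_frame('wrist');cv2.imwrite('pics/w4.png',f['image'])"
```

```text
time_s: 9.25
tcp_pos: [0.4636, 0.0235, 0.3178]
tcp_rot: [0.121, 2.766, 0.286]
contact_force: [-5.1, -6.6, 4.1]
width: 0.0569
gripper_force: 63.6
t 9.25 F tool [ 2.6 -5.8 -6.8] moment tool [ 1.06  0.9  -0.08] M axis 0.31 w 0.0569 gf 63.57675790786743
grasp off: slope,y,axis mm [ 0.2 -0.7  1.2]
time_s: 9.88
tcp_pos: [0.4635, 0.0228, 0.3176]
tcp_rot: [0.185, 2.764, 0.313]
contact_force: [-4.8, -9.5, 3.3]
width: 0.0565
gripper_force: 63.5
t 9.88 F tool [ 1.8 -8.8 -6.5] moment tool [ 1.29  0.81 -0.49] M axis 0.76 w 0.0565 gf 63.50852966308594
grasp off: slope,y,axis mm [ 0.2 -0.8  1.2]
[[ 0.91271187 -0.40831354 -0.01851184]
 [ 0.40822415  0.90842946  0.09004976]
 [-0.01995184 -0.08974647  0.9958178 ]]
```

View pics/w4.png

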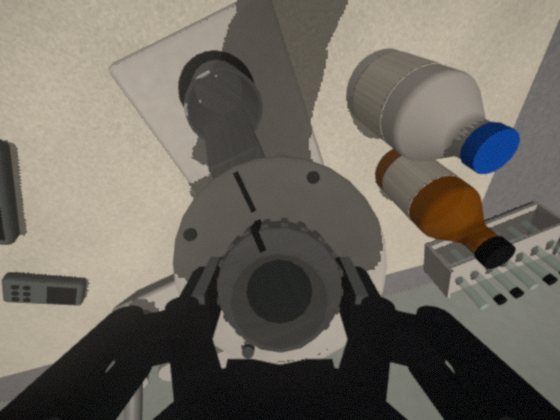

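The ring mark at (257,236) now lines up with the index line at (244,192), and the torque has risen to about 0.5 N m. The burrs touch. I'll check the reach for the back-off.

```bash
python3 -c "
from kin import *
t=tool();D=(pose(RING,0,0,-.22)@FLIP)[:3,:3];M=mill(O,YAW)[:3,:3]
rel=t[:3,:3]@D.T; print('psi',R.from_matrix(rel).as_rotvec()@(M@-AX), ctrl.observe()['qpos'])
for p in np.arange(-.6,1.3,.15):
    T=pose(RING,.003,p,-.22);q,e=ik(T[:3,3],T[:3,2]);print(p.round(2),q.round(3),e.round(4))
turn([-.05,-.18,-.314,-.5])
"
```

```text
psi 0.43125756992038194 [-0.40326209 -0.70957141 -0.5915703   1.41780256  0.32321891 -0.22526366]
-0.6 [-0.26  -0.835 -0.682  1.301  0.1  ] 0.0042
-0.45 [-0.278 -0.823 -0.671  1.319  0.127] 0.0
-0.3 [-0.296 -0.792 -0.648  1.338  0.155] 0.0
-0.15 [-0.315 -0.765 -0.628  1.357  0.185] 0.0
0.0 [-0.336 -0.743 -0.613  1.374  0.219] 0.0
0.15 [-0.358 -0.726 -0.603  1.39   0.254] 0.0
0.3 [-0.381 -0.715 -0.596  1.403  0.291] 0.0
0.45 [-0.405 -0.708 -0.595  1.414  0.329] 0.0
0.6 [-0.43  -0.706 -0.598  1.424  0.368] 0.0
0.75 [-0.454 -0.71  -0.606  1.43   0.407] 0.0
0.9 [-0.478 -0.719 -0.618  1.434  0.445] 0.0
1.05 [-0.501 -0.734 -0.635  1.436  0.482] 0.0
1.2 [-0.524 -0.754 -0.655  1.435  0.518] 0.0
-0.05 dpos [0.0, 0.06, 0.0] drot [0.011, -0.0, -0.049]
-0.18 dpos [0.02, 0.22, 0.0] drot [0.039, -0.0, -0.176]
-0.314 dpos [0.06, 0.38, 0.01] drot [0.069, -0.0, -0.306]
-0.5 dpos [0.15, 0.6, 0.03] drot [0.109, -0.001, -0.488]
```

```bash

python3 -m creep '{"claw":[5.0,5.0,6.5,7.5,7.5],"delta_pos":[[0,0.06,0],[0,0.06,0],[0,0.06,0],[0,0.06,0],[0,0.06,0]],"delta_rot":[[0.011,0,-0.049],[0.011,0,-0.049],[0.011,0,-0.049],[0.011,0,-0.049],[0.011,0,-0.049]]}'
python3 -m creep '{"claw":[7.5,7.5,7.5,6.5,6.0],"delta_pos":[[0.02,-0.22,0],[0.06,-0.38,0.01],[0.15,-0.6,0.03],[0.15,-0.6,0.03],[0.15,-0.6,0.03]],"delta_rot":[[-0.039,0,0.176],[-0.069,0,0.306],[-0.109,-0.001,0.488],[-0.109,-0.001,0.488],[-0.109,-0.001,0.488]]}'
python3 -c "
from kin import *
fz()"
python3 -m creep '{"claw":[5.5,5.0,5.0,5.0,5.0],"delta_pos":[[0,0,0],[0,0,0],[0,0,0],[0,0,0],[0,0,0]],"delta_rot":[[0,0,0],[0,0,0],[0,0,0],[0,0,0],[0,0,0]]}' 60
python3 -c "
from kin import *
fz()"

```

```text
time_s: 10.55
tcp_pos: [0.4635, 0.0245, 0.3172]
tcp_rot: [0.119, 2.766, 0.29]
contact_force: [0.2, -0.9, -0.1]
width: 0.075
gripper_force: 0.0
time_s: 11.18
tcp_pos: [0.4617, 0.0183, 0.3151]
tcp_rot: [0.764, 2.678, 0.554]
contact_force: [-3.7, -5.0, -0.1]
width: 0.06
gripper_force: 2.9
t 11.18 F tool [ 0.3 -5.6 -2.7] moment tool [1.68 0.28 0.01] M axis 0.36 w 0.06 gf 2.904474288225174
grasp off: slope,y,axis mm [-0.4 -0.2  0.8]
time_s: 11.8
tcp_pos: [0.4611, 0.0175, 0.3153]
tcp_rot: [0.766, 2.679, 0.549]
contact_force: [-15.4, -13.7, 6.1]
width: 0.0563
gripper_force: 61.4
t 11.8 F tool [  3.8 -14.9 -15. ] moment tool [3.73 1.05 0.02] M axis 0.79 w 0.0563 gf 61.36736512184143
grasp off: slope,y,axis mm [-1.  -1.   1.4]
```

```bash
python3 -c "
from kin import *
turn([-.157,-.314,-.471,-.628])"
```

```text
-0.157 dpos [0.02, 0.19, 0.0] drot [0.034, -0.001, -0.153]
-0.314 dpos [0.07, 0.38, 0.01] drot [0.069, -0.002, -0.306]
-0.471 dpos [0.15, 0.56, 0.03] drot [0.103, -0.002, -0.46]
-0.628 dpos [0.25, 0.73, 0.05] drot [0.137, -0.003, -0.613]
```

```bash

python3 -m creep '{"claw":[5.0,5.0,5.0,5.0,5.0],"delta_pos":[[0,-0.1,0],[0.02,0.09,0],[0.07,0.28,0.01],[0.15,0.46,0.03],[0.25,0.63,0.05]],"delta_rot":[[0,0,0],[0.034,-0.001,-0.153],[0.069,-0.002,-0.306],[0.103,-0.002,-0.46],[0.137,-0.003,-0.613]]}'
python3 -c "
from kin import *
fz()"
python3 -m creep '{"claw":[5.0,5.0,5.0,5.0,5.0],"delta_pos":[[0.02,0.19,0],[0.07,0.38,0.01],[0.07,0.38,0.01],[0.07,0.38,0.01],[0.07,0.38,0.01]],"delta_rot":[[0.034,-0.001,-0.153],[0.069,-0.002,-0.306],[0.069,-0.002,-0.306],[0.069,-0.002,-0.306],[0.069,-0.002,-0.306]]}'
python3 -c "
from kin import *
fz()"
python3 -m creep '{"claw":[6.0,7.0,8.0,8.4,8.4],"delta_pos":[[0,0,0],[0,0,0],[0,0,0],[0,0,0],[0,0,0]],"delta_rot":[[0,0,0],[0,0,0],[0,0,0],[0,0,0],[0,0,0]]}'
python3 -m creep '{"claw":[8.4,8.4,8.4,8.4,8.4],"delta_pos":[[0,0,-1],[0,0,-2.5],[0,0,-4],[0,0,-5.5],[0,0,-5.5]],"delta_rot":[[0,0,0],[0,0,0],[0,0,0],[0,0,0],[0,0,0]]}'
python3 -c "
from kin import *
import cv2
fz();t=tool();f=grab_frame('wrist');cv2.imwrite('pics/w5.png',f['image']);np.savez('w5.npz',t=t,K=f['K'],C=f['tool_from_camera'])"
```

```text
time_s: 12.42
tcp_pos: [0.4625, 0.0252, 0.3178]
tcp_rot: [-0.057, 2.761, 0.209]
contact_force: [-6.5, -1.5, 4.6]
width: 0.0565
gripper_force: 62.0
t 12.43 F tool [ 4.4 -0.4 -6.8] moment tool [0.64 1.41 0.26] M axis -0.12 w 0.0565 gf 62.01164245605469
grasp off: slope,y,axis mm [-0.6 -0.4  1.5]
time_s: 13.05
tcp_pos: [0.4616, 0.0294, 0.318]
tcp_rot: [-0.451, 2.71, 0.036]
contact_force: [-9.0, 0.3, 5.9]
width: 0.0563
gripper_force: 64.0
t 13.05 F tool [ 5.4  2.9 -8.8] moment tool [-0.19  1.43  0.09] M axis -0.14 w 0.0563 gf 64.00065779685974
grasp off: slope,y,axis mm [-0.5  0.1  1.5]
time_s: 13.68
tcp_pos: [0.462, 0.029, 0.3173]
tcp_rot: [-0.445, 2.71, 0.039]
contact_force: [0.8, -0.4, 0.4]
width: 0.0841
gripper_force: 0.0
time_s: 14.3
tcp_pos: [0.4415, 0.0238, 0.3698]
tcp_rot: [-0.444, 2.708, 0.037]
contact_force: [1.0, 0.6, -1.0]
width: 0.0841
gripper_force: 0.0
t 14.3 F tool [-0.7  0.2  1.4] moment tool [-0.05  0.4  -0.02] M axis 0.01 w 0.0841 gf 0.0
grasp off: slope,y,axis mm [12.2  0.1 55.9]
```

View pics/w5.png

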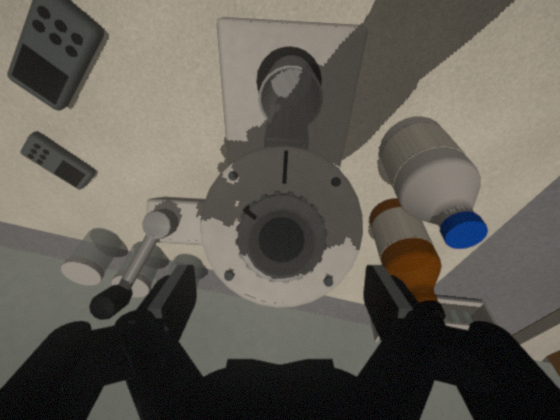

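The ring mark at (250,212) is about 55–58° counterclockwise of the index at (285,167), which is 3 clicks. The knob is at (110,302) and the pivot at (160,223). I triangulate the knob next.

```bash
cat > k.py <<'E'
from kin import *
f=grab_frame("top");cams=[(f["K"],f["T"])]+[(w["K"],w["t"]@w["C"]) for w in [np.load(f"w{i}.npz") for i in (1,2,3,5)]]
M=mill(O,YAW)
for n,px in (("knob",[(248.5,208),(389,197),(431,235),(97,268),(110,302)]),):
    s=least_squares(lambda p:np.concatenate([proj(*c,p)-o for c,o in zip(cams,px)]),[.5,-.08,.28])
    v=M[:3,:3].T@(s.x-O)-FACE;print(n,s.x.round(4),s.fun.round(1),"slope,y,axis",(v@UP).round(4),v[1].round(4),(v@AX).round(4))
C=cams[4]
def onplane(px,h):
    o,d=ray(*C,px);n=M[:3,:3]@AX;p0=(M@np.append(FACE+h*AX,1))[:3];p=o+d*(n@(p0-o))/(n@d)
    v=M[:3,:3].T@(p-p0);return np.array([v@UP,v[1]])
a=onplane((285,167),0)-onplane((282,225.5),0);b=onplane((250,212),.038)-onplane((282,234),.038)
print("ring deg",np.degrees(np.arctan2(b[1],b[0])-np.arctan2(a[1],a[0]))%360)
E
python3 k.py
```

```text
knob [ 0.5533 -0.0643  0.2965] [ 0.9 -0.1 -0.2  0.3 -0.6 -0.3  0.   0.5 -0.8 -0.4] slope,y,axis 0.0513 -0.1138 0.0282
ring deg 58.05811088672242
```

```bash
cat >> kin.py <<'E'
PV=FACE+np.array([0,-.088,0])+.028*AX
def knob(phi,back,rad=.0575,dl=0.,grip=0):
    c=PV+rad*(np.cos(phi)*UP-np.sin(phi)*np.array([0,1,0]));return pose(c,back,phi,dl)@FLIP
E
python3 - <<'E'
from kin import *
for b in (.005,.06):
  for dl in (0,-.2):
    print(b,dl,[(p,round(1e3*ik(T[:3,3],T[:3,2])[1]),ik(T[:3,3],T[:3,2])[0].round(2).tolist()) for p in (.47,.9,1.3,1.7) for T in [knob(p,b,dl=dl)]])
delta(knob(.466,.06));print(knob(.466,.06)[:3,3],ctrl.observe()["qpos"])
E
```

```text
0.005 0 [(0.47, 0, [-0.59, -0.68, -0.58, 1.25, 0.45]), (0.9, 0, [-0.65, -0.68, -0.59, 1.26, 0.47]), (1.3, 0, [-0.7, -0.7, -0.62, 1.27, 0.49]), (1.7, 0, [-0.75, -0.75, -0.67, 1.29, 0.51])]
0.005 -0.2 [(0.47, 0, [-0.55, -0.42, -0.34, 1.41, 0.38]), (0.9, 0, [-0.65, -0.4, -0.35, 1.44, 0.48]), (1.3, 0, [-0.74, -0.43, -0.42, 1.45, 0.57]), (1.7, 0, [-0.83, -0.51, -0.52, 1.44, 0.65])]
0.06 0 [(0.47, 0, [-0.66, -0.73, -0.52, 1.38, 0.48]), (0.9, 0, [-0.72, -0.72, -0.53, 1.39, 0.5]), (1.3, 0, [-0.77, -0.74, -0.56, 1.41, 0.52]), (1.7, 0, [-0.82, -0.78, -0.61, 1.44, 0.53])]
0.06 -0.2 [(0.47, 0, [-0.6, -0.43, -0.26, 1.53, 0.39]), (0.9, 0, [-0.71, -0.41, -0.27, 1.56, 0.49]), (1.3, 0, [-0.81, -0.43, -0.34, 1.58, 0.58]), (1.7, 0, [-0.91, -0.51, -0.45, 1.59, 0.66])]
dpos cm [ -1.92 -11.65  -1.11] drot [-0.058 -0.21   0.524]
[ 0.49046355 -0.08171366  0.38979162] [-0.36402108 -0.78488447 -0.54083785  1.48166505  0.21867602 -0.65228073]
```

```bash

python3 -m creep '{"claw":[8.4,8.0,6.0,5.0,4.0],"delta_pos":[[-0.2,-0.5,-1.2],[-0.6,-3.5,-1.2],[-1.1,-6.5,-1.2],[-1.5,-9,-1.2],[-1.9,-11.6,-1.1]],"delta_rot":[[0,0,0.05],[-0.01,-0.05,0.18],[-0.03,-0.1,0.31],[-0.05,-0.16,0.42],[-0.058,-0.21,0.524]]}'
python3 - <<'E'
from kin import *
import cv2
delta(knob(.466,.06));s=ctrl.observe();print(s["qpos"],s["width"])
t=tool();f=grab_frame("wrist");C=t@f["tool_from_camera"];im=f["image"];cv2.imwrite("pics/w6.png",im);np.savez("w6.npz",t=t,K=f["K"],C=f["tool_from_camera"])
w=(t@[0,0,.114,1])[:3];print("grasp pt px",proj(f["K"],C,w))
E
```

```text
time_s: 15.02
tcp_pos: [0.4904, -0.0826, 0.39]
tcp_rot: [0.258, 2.542, 0.292]
contact_force: [1.0, 0.1, 0.0]
width: 0.0398
gripper_force: 0.0
dpos cm [0.02 0.08 0.04] drot [ 0.     0.002 -0.006]
[-0.66116995 -0.72819803 -0.51920317  1.38210657  0.47905882 -0.3602383 ] 0.03984997217626866
grasp pt px [279.75960307 236.22104732]
```

View pics/w6.png

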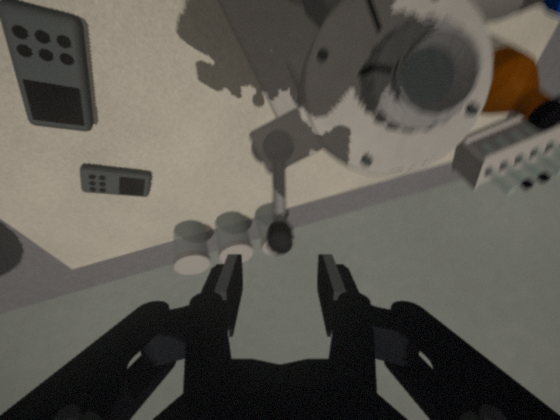

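The knob at (280,236) sits exactly at the predicted grasp pixel, with the arm aligned radially. I descend and grip lightly.

```bash

python3 -m creep '{"claw":[4,4,4,4,3.0],"delta_pos":[[0,0.05,1],[0,0.05,2.5],[0,0.05,4],[0,0.05,5.2],[0,0.05,5.5]],"delta_rot":[[0,0,0],[0,0,0],[0,0,0],[0,0,0],[0,0,0]]}' 20
python3 -m creep '{"claw":[2.2,1.5,1.5,1.5,1.5],"delta_pos":[[0,0,0],[0,0,0],[0,0,0],[0,0,0],[0,0,0]],"delta_rot":[[0,0,0],[0,0,0],[0,0,0],[0,0,0],[0,0,0]]}'
python3 - <<'E'
from kin import *
fz();delta(knob(.466,.005));t=tool();k=np.linalg.inv(t)
for p in (.1,.2,.3,.4,.5,.6,.7,.8,.9):
    D=np.linalg.inv(knob(.466,.005))@knob(.466+p,.005);print(p,(100*D[:3,3]).round(2).tolist(),R.from_matrix(D[:3,:3]).as_rotvec().round(3).tolist())
E
```

```text
time_s: 15.7
tcp_pos: [0.5207, -0.0715, 0.3435]
tcp_rot: [0.25, 2.546, 0.291]
contact_force: [0.2, 0.9, -0.2]
width: 0.0301
gripper_force: 0.0
time_s: 16.32
tcp_pos: [0.5206, -0.0723, 0.345]
tcp_rot: [0.25, 2.544, 0.29]
contact_force: [-1.1, 1.4, 0.3]
width: 0.0172
gripper_force: 20.6
t 16.32 F tool [ 1.1  1.3 -0.7] moment tool [-0.09  0.69 -0.01] M axis 0.01 w 0.0172 gf 20.565383434295654
grasp off: slope,y,axis mm [  51.5 -112.8    5.2]
dpos cm [-0.04 -0.1   0.02] drot [ 0.  0. -0.]
0.1 [0.03, -0.57, -0.0] [0.0, 0.0, 0.1]
0.2 [0.11, -1.14, 0.0] [0.0, 0.0, 0.2]
0.3 [0.26, -1.7, -0.0] [0.0, 0.0, 0.3]
0.4 [0.45, -2.24, 0.0] [0.0, 0.0, 0.4]
0.5 [0.7, -2.76, -0.0] [0.0, 0.0, 0.5]
0.6 [1.0, -3.25, 0.0] [-0.0, 0.0, 0.6]
0.7 [1.35, -3.7, -0.0] [0.0, 0.0, 0.7]
0.8 [1.74, -4.12, 0.0] [-0.0, 0.0, 0.8]
0.9 [2.18, -4.5, 0.0] [0.0, 0.0, 0.9]
```

```bash

python3 -m creep '{"claw":[1.5,1.5,1.5,1.5,1.5],"delta_pos":[[0.03,-0.57,0],[0.11,-1.14,0],[0.26,-1.7,0],[0.45,-2.24,0],[0.7,-2.76,0]],"delta_rot":[[0,0,0.1],[0,0,0.2],[0,0,0.3],[0,0,0.4],[0,0,0.5]]}' 40
python3 -c "
from kin import *
fz()"
python3 -m creep '{"claw":[1.5,1.5,1.5,1.5,1.5],"delta_pos":[[0.03,-0.57,0],[0.11,-1.14,0],[0.26,-1.7,0],[0.35,-1.97,0],[0.35,-1.97,0]],"delta_rot":[[0,0,0.1],[0,0,0.2],[0,0,0.3],[0,0,0.35],[0,0,0.35]]}'
python3 -c "
from kin import *
fz();delta(knob(1.25+.0666,.005))"
```

```text
time_s: 16.95
tcp_pos: [0.5119, -0.0977, 0.3346]
tcp_rot: [0.891, 2.445, 0.476]
contact_force: [4.5, 0.4, -0.0]
width: 0.0163
gripper_force: 39.0
t 16.95 F tool [-2.7  2.5  2.6] moment tool [ 0.04 -0.24 -0.18] M axis 0.18 w 0.0163 gf 38.985190987586975
grasp off: slope,y,axis mm [  33.3 -135.     5.4]
time_s: 17.58
tcp_pos: [0.4999, -0.1103, 0.3245]
tcp_rot: [1.324, 2.293, 0.593]
contact_force: [4.8, -4.3, 0.4]
width: 0.0167
gripper_force: 39.2
t 17.57 F tool [-6.   1.6  1.7] moment tool [ 0.33 -1.12 -0.1 ] M axis 0.1 w 0.0167 gf 39.20431315898895
grasp off: slope,y,axis mm [  15.2 -144.1    5.7]
dpos cm [ 0.05 -0.06  0.07] drot [0.    0.004 0.001]
```

```bash
for i in 1 2 3; do
:; done
python3 -m creep '{"claw":[1.5,1.5,1.5,1.5,1.5],"delta_pos":[[0.03,-0.57,0],[0.03,-0.57,0],[0.03,-0.57,0],[0.03,-0.57,0],[0.03,-0.57,0]],"delta_rot":[[0,0,0.1],[0,0,0.1],[0,0,0.1],[0,0,0.1],[0,0,0.1]]}'
python3 -c "
from kin import *
fz()"
python3 -m creep '{"claw":[1.5,1.5,1.5,1.5,1.5],"delta_pos":[[0.03,-0.57,0],[0.03,-0.57,0],[0.03,-0.57,0],[0.03,-0.57,0],[0.03,-0.57,0]],"delta_rot":[[0,0,0.1],[0,0,0.1],[0,0,0.1],[0,0,0.1],[0,0,0.1]]}'
python3 -c "
from kin import *
fz()"
```

```text
time_s: 18.2
tcp_pos: [0.4956, -0.113, 0.3211]
tcp_rot: [1.445, 2.237, 0.623]
contact_force: [1.7, -6.8, -1.3]
width: 0.0164
gripper_force: 39.7
t 18.2 F tool [-6.8 -2.   1. ] moment tool [ 0.79 -1.45 -0.09] M axis 0.09 w 0.0164 gf 39.71567094326019
grasp off: slope,y,axis mm [   9.2 -145.6    5.7]
time_s: 18.82
tcp_pos: [0.4912, -0.115, 0.3178]
tcp_rot: [1.565, 2.176, 0.654]
contact_force: [1.4, -7.8, -0.7]
width: 0.0165
gripper_force: 39.8
t 18.82 F tool [-7.8 -1.5  0.2] moment tool [ 0.9  -1.6  -0.07] M axis 0.06 w 0.0165 gf 39.768914580345154
grasp off: slope,y,axis mm [   3.4 -146.4    5.7]
```

```bash

python3 -m creep '{"claw":[1.5,1.5,1.5,1.5,1.5],"delta_pos":[[0.01,-0.29,0],[0.01,-0.29,0],[0.01,-0.29,0],[0.01,-0.29,0],[0.01,-0.29,0]],"delta_rot":[[0,0,0.05],[0,0,0.05],[0,0,0.05],[0,0,0.05],[0,0,0.05]]}'
python3 -c "
from kin import *
fz()"
python3 -m creep '{"claw":[1.5,1.5,1.5,1.5,1.5],"delta_pos":[[0.01,-0.29,0],[0.01,-0.29,0],[0.01,-0.29,0],[0.01,-0.29,0],[0.01,-0.29,0]],"delta_rot":[[0,0,0.05],[0,0,0.05],[0,0,0.05],[0,0,0.05],[0,0,0.05]]}'
python3 -c "
from kin import *
fz()"
```

```text
time_s: 19.45
tcp_pos: [0.4893, -0.1157, 0.3165]
tcp_rot: [1.623, 2.142, 0.67]
contact_force: [5.4, -8.5, -0.4]
width: 0.0165
gripper_force: 39.6
t 19.45 F tool [-9.6  2.2  2.1] moment tool [ 0.24 -1.88 -0.22] M axis 0.22 w 0.0165 gf 39.55505669116974
grasp off: slope,y,axis mm [   1.  -146.6    5.8]
time_s: 20.08
tcp_pos: [0.4867, -0.1164, 0.3145]
tcp_rot: [1.682, 2.108, 0.683]
contact_force: [2.0, -9.5, -0.3]
width: 0.0168
gripper_force: 39.7
t 20.07 F tool [-9.7 -0.2 -0.1] moment tool [ 0.69 -2.05 -0.11] M axis 0.1 w 0.0168 gf 39.74686145782471
grasp off: slope,y,axis mm [  -2.4 -146.6    5.8]
```

```bash

python3 -m creep '{"claw":[1.5,1.5,1.5,1.5,1.5],"delta_pos":[[-0.1,-0.29,0],[-0.1,-0.29,0],[-0.1,-0.29,0],[-0.1,-0.29,0],[-0.1,-0.29,0]],"delta_rot":[[0,0,0.05],[0,0,0.05],[0,0,0.05],[0,0,0.05],[0,0,0.05]]}'
python3 -c "
from kin import *
fz()"
python3 -m creep '{"claw":[1.5,1.5,1.5,1.5,1.5],"delta_pos":[[0.01,-0.29,0],[0.01,-0.29,0],[0.01,-0.29,0],[0.01,-0.29,0],[0.01,-0.29,0]],"delta_rot":[[0,0,0.05],[0,0,0.05],[0,0,0.05],[0,0,0.05],[0,0,0.05]]}'
python3 -c "
from kin import *
fz();delta(knob(1.7,.005))"
```

```text
time_s: 20.7
tcp_pos: [0.4854, -0.1167, 0.3137]
tcp_rot: [1.737, 2.073, 0.704]
contact_force: [9.6, -0.0, 1.8]
width: 0.0162
gripper_force: 39.5
t 20.7 F tool [-1.8  8.9  3.9] moment tool [-1.11 -0.64  0.07] M axis -0.07 w 0.0162 gf 39.52662527561188
grasp off: slope,y,axis mm [  -3.7 -146.3    5.9]
time_s: 21.32
tcp_pos: [0.4844, -0.1165, 0.3136]
tcp_rot: [1.788, 2.035, 0.723]
contact_force: [27.4, 1.8, 0.8]
width: 0.0164
gripper_force: 39.5
t 21.32 F tool [-2.3 22.9 15. ] moment tool [-4.   -0.44 -0.18] M axis 0.18 w 0.0164 gf 39.458337128162384
grasp off: slope,y,axis mm [  -4.2 -145.9    6.3]
dpos cm [ 0.04 -0.28  0.12] drot [ 0.009  0.001 -0.011]
```

The slope position stalls with 23 N of resistance, so the lever is at its stop. I release and back out.

```bash

python3 -m creep '{"claw":[2.5,3.5,3.8,3.8,3.8],"delta_pos":[[0,0,0],[0,0,0],[0,0.1,0],[0,0.2,0],[0,0.2,0]],"delta_rot":[[0,0,0],[0,0,0],[0,0,0],[0,0,0],[0,0,0]]}'
python3 -m creep '{"claw":[3.8,3.8,3.8,3.8,3.8],"delta_pos":[[0,0,-1],[0,0,-2.5],[0,0,-4],[0,0,-5.5],[0,0,-7]],"delta_rot":[[0,0,0],[0,0,0],[0,0,0],[0,0,0],[0,0,0]]}'
python3 -c "
from kin import *
fz();import cv2
for n in ('wrist','top'): cv2.imwrite(f'pics/{n}7.png',grab_frame(n)['image'])
a=cv2.imread('pics/wrist7.png');b=cv2.resize(cv2.imread('pics/top7.png')[180:285,170:230],(240,420),interpolation=cv2.INTER_CUBIC)
cv2.imwrite('pics/c7.png',np.hstack([a,b]))"
```

```text
time_s: 21.95
tcp_pos: [0.4836, -0.1161, 0.3114]
tcp_rot: [1.799, 2.038, 0.718]
contact_force: [-0.2, 0.2, 0.2]
width: 0.038
gripper_force: 0.0
time_s: 22.58
tcp_pos: [0.4443, -0.1269, 0.37]
tcp_rot: [1.799, 2.038, 0.718]
contact_force: [-0.7, 0.0, 0.1]
width: 0.0379
gripper_force: 0.0
t 22.57 F tool [ 0.2 -0.6 -0.5] moment tool [ 0.49 -0.07 -0.02] M axis 0.02 w 0.0379 gf 0.0
grasp off: slope,y,axis mm [  -6.3 -145.1   76.2]
```

View pics/c7.png

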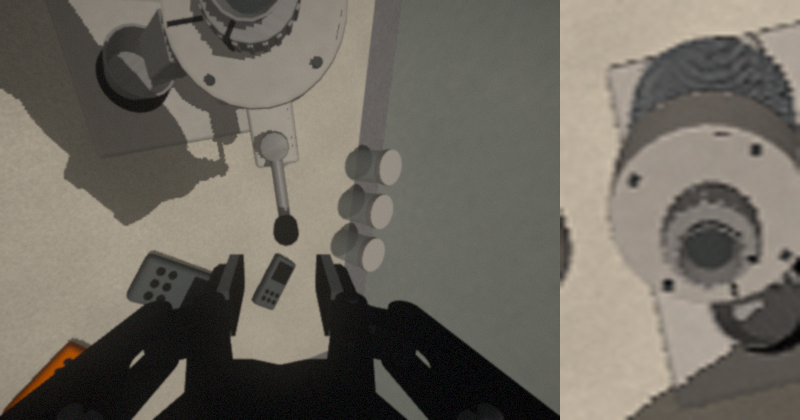

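The lever points out to the mill's right, with the knob at (287,228) and the pivot at (272,146). I measure its angle and the ring mark at (230,35).

```bash
cat > k2.py <<'E'
from kin import *
import cv2
t=tool();f=grab_frame("wrist");C=(f["K"],t@f["tool_from_camera"]);M=mill(O,YAW)
def onplane(px,h):
    o,d=ray(*C,px);n=M[:3,:3]@AX;p0=(M@np.append(FACE+h*AX,1))[:3];p=o+d*(n@(p0-o))/(n@d)
    v=M[:3,:3].T@(p-p0);return np.array([v@UP,v[1]])
k=onplane((287,228),.028);p=onplane((272,146),.005);print("knob",k.round(4),"pivot",p.round(4),"phi nominal/meas pivot",np.arctan2(-(k[1]+.088),k[0]).round(3),np.arctan2(p[1]-k[1],k[0]-p[0]).round(3))
h=onplane((317,62),0),onplane((209,79),0);print("holes",h)
E
python3 k2.py
```

```text
knob [ 0.0009 -0.1468] pivot [-0.0019 -0.0898] phi nominal/meas pivot 1.556 1.523
holes (array([ 0.03772055, -0.03797274]), array([-0.03908051, -0.03777904]))
```

The camera puts the knob at φ≈1.54, while the tool pose at the end read about 1.63. I re-grip gently to confirm the lever is hard on its stop.

```bash

python3 -m creep '{"claw":[3.8,3.8,3.8,3.8,3.8],"delta_pos":[[0,0.6,1.5],[0,0.6,3],[0,0.6,4.5],[0,0.6,6],[0,0.6,6.9]],"delta_rot":[[0,0,0],[0,0,0],[0,0,0],[0,0,0],[0,0,0]]}' 20
python3 -m creep '{"claw":[2.5,1.5,1.5,1.5,1.5],"delta_pos":[[0,0,0],[0,0,0],[0,0,0],[0,0,0],[0,0,0]],"delta_rot":[[0,0,0],[0,0,0],[0,0,0],[0,0,0],[0,0,0]]}' 20
python3 -c "
from kin import *
fz()"
python3 -m creep '{"claw":[1.5,1.5,1.5,1.5,1.5],"delta_pos":[[0,-0.1,0],[0,-0.2,0],[0,-0.3,0],[0,-0.3,0],[0,-0.3,0]],"delta_rot":[[0,0,0],[0,0,0],[0,0,0],[0,0,0],[0,0,0]]}' 40
python3 -c "
from kin import *
fz()"
```

```text
time_s: 23.35
tcp_pos: [0.4881, -0.1153, 0.3146]
tcp_rot: [1.8, 2.039, 0.718]
contact_force: [-0.4, 0.2, -0.5]
width: 0.0378
gripper_force: 0.0
time_s: 23.98
tcp_pos: [0.4878, -0.1156, 0.3157]
tcp_rot: [1.799, 2.038, 0.718]
contact_force: [-1.5, 3.3, -2.0]
width: 0.0173
gripper_force: 21.4
t 23.98 F tool [ 3.3 -2.1  1.3] moment tool [1.08 0.64 0.05] M axis -0.05 w 0.0173 gf 21.435282826423645
grasp off: slope,y,axis mm [  -0.6 -145.8    6. ]
time_s: 24.6
tcp_pos: [0.4864, -0.1158, 0.3151]
tcp_rot: [1.795, 2.037, 0.721]
contact_force: [11.5, 5.6, -1.4]
width: 0.0165
gripper_force: 39.2
t 24.6 F tool [3.7 9.  8.4] moment tool [-1.13  0.53  0.3 ] M axis -0.3 w 0.0165 gf 39.193207025527954
grasp off: slope,y,axis mm [  -1.9 -145.7    6.3]
```

```bash

python3 -m creep '{"claw":[2.5,3.5,3.8,3.8,3.8],"delta_pos":[[0,0,0],[0,0,0],[0,0.2,0],[0,0.3,0],[0,0.3,0]],"delta_rot":[[0,0,0],[0,0,0],[0,0,0],[0,0,0],[0,0,0]]}'
python3 -m creep '{"claw":[3.8,3.8,3.8,3.8,3.8],"delta_pos":[[0,0,-1.5],[0,0,-3],[0,0,-4.5],[0,0,-6],[0,0,-7]],"delta_rot":[[0,0,0],[0,0,0],[0,0,0],[0,0,0],[0,0,0]]}'
python3 - <<'E'
from kin import *
import cv2
f=grab_frame("wrist");t=tool();im=f["image"];C=(f["K"],t@f["tool_from_camera"]);M=mill(O,YAW)
# black knob blob near the expected pixel
e=proj(*C,(M@np.append(PV+np.array([0,-.058,0]),1))[:3]).round().astype(int)
g=cv2.cvtColor(im,cv2.COLOR_BGR2GRAY);x,y=e;w=(g[y-30:y+30,x-30:x+30]<45).astype(np.uint8)
n,l,s,c=cv2.connectedComponentsWithStats(w);i=min(range(1,n),key=lambda i:np.linalg.norm(c[i]-30));px=c[i]+e-30
o,d=ray(*C,px);nn=M[:3,:3]@AX;p0=(M@np.append(PV,1))[:3];v=M[:3,:3].T@(o+d*(nn@(p0-o))/(nn@d)-p0)
print(px,s[i],"phi",np.arctan2(-v[1],v@UP)); cv2.imwrite("pics/w8.png",cv2.resize(im[0:260,100:420],None,fx=2,fy=2))
E
```

```text
time_s: 25.22
tcp_pos: [0.488, -0.1158, 0.3159]
tcp_rot: [1.799, 2.038, 0.718]
contact_force: [-0.2, 0.4, 0.7]
width: 0.038
gripper_force: 0.0
time_s: 25.85
tcp_pos: [0.449, -0.1266, 0.3738]
tcp_rot: [1.799, 2.038, 0.718]
contact_force: [0.5, -0.2, 0.1]
width: 0.038
gripper_force: 0.0
[277.45075758 229.08143939] [ 18  18  23  29 528] phi 1.5796579449730586
```

View pics/w8.png

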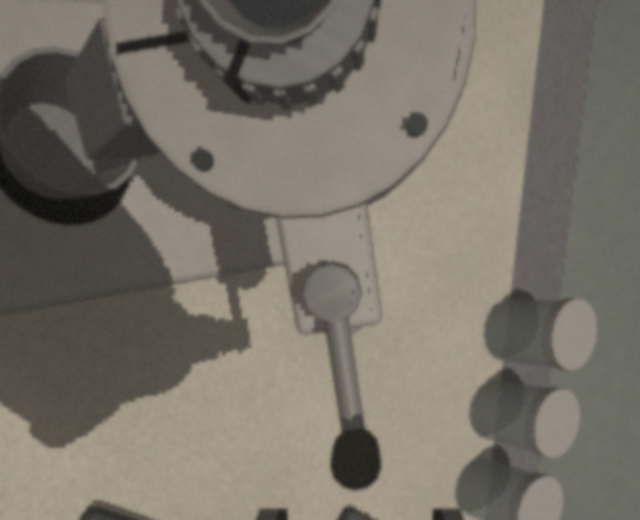

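The lever is at its stop (φ≈1.57) and holding, and the ring mark at (240,70) is still 3 clicks from the index at (150,43). The gripper is clear, so I hand in.

```bash
python3 -c "
from rig import ctrl
print(ctrl.sign_off())"
```

```text
the job is handed in; nothing more can be done
None
```

I turned the ring clockwise until the burrs just touched, backed it off three clicks, swung the clamp lever to its stop, let go and handed the job in at about 26 s; I touched nothing else on the bench.

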